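# Pack out a gel-cassette clamping frame and hold its wedge tight

## Robot

A 6-joint arm with a two-finger parallel gripper is mounted at the origin on the work surface; the furniture and walls round the work are solid. World frame = base frame: x ahead of the robot, y to its left, z up, the work surface at z = 0. Lengths are in m, angles in rad, forces in N, time in s.
With the tool pointing down it reaches from about 0.3 to 0.85 m from the base axis. Payload 5.4 kg.
Tool frame: the origin (TCP) lies between the finger pads; the fingertips stand 19 mm ahead of it and the grasp point (between the pads) is the TCP; z points along the fingers, y is the line along which they close (so a half turn about z gives the same grasp; the last joint's range is limited). The gripper opens to 85 mm and grips with 20 to 120 N. Pads are 22 mm wide; open, the fingers measure 114 mm over their backs; the gripper's body (76 mm by 85 mm) begins 54 mm behind the grasp point. The pads swing forward as they close: fully open they stand 13 mm farther back than shut.
Start: joints at [-1.515, 0.158, 1.597, -0, 1.386, -0.21], TCP at [0.151, -0.555, 0.227] pointing down, gripper open.
Joint ranges: [-2.91, 2.91], [-0.94, 2.29], [0.18, 2.7], [-1.29, 4.43], [0.17, 2.64], [-3, 3]. Speed limits (rad/s): [2.57, 2.57, 3.14, 3.14, 3.14, 3.14].

## Interface

Orientations are given as a unit quaternion [x, y, z, w].
In Python, from cell import bot, optics gives the robot as it stands. Calls block until the motion is done:
- bot.move_pose(position, orientation): joint-space move of the TCP to a pose.
- bot.move_linear(position, ori=None, velocity=0.15, threshold=None): straight line of the TCP; ori=None keeps the orientation; velocity is the mean speed in m/s. With threshold (N) it stops when the force on the tool has changed by that much, and returns True; else False.
- bot.move_j(angles): joint-space move.
- bot.move_gripper(opening, grip_force=None): finger opening in m; grip_force is the grip in N (None keeps the last); returns when the fingers have stopped.
- bot.hold(seconds).
- bot.ik(position, orientation): joint angles nearest the present ones, or None.
- optics.snapshot(name): name is "scene" or "top" or "wrist"; returns a dict with "color" (400x640x3 uint8, blue, green, red), "intrinsics" (3x3 intrinsics, pixels), "k1" (the pictures are not rectified: a ray, as slopes to the right and down, at radius r is drawn at 1 + k1 r^2 times it, then the intrinsics apply), "rvec" (rotation vector, rad) and "tvec" (3), from world to camera coordinates, as OpenCV has them. Camera axes: x right, y down, z forward; pixel columns grow to the right and rows downward; lengths in m; the calibration is good to about 2 mm. A picture is of the moment at which its call begins. There is no depth.
A pose or a line that the arm cannot do raises bot.MotionError and nothing moves.
- bot.finish_job(): hands the job in; it is judged then, once.
Readings, each from a call of its own:
- bot.get_time(): time.
- bot.get_qpos(): joint angles.
- bot.get_joint_vel(): joint speeds.
- bot.get_effort(): joint torques, N m.
- bot.get_position(): TCP position.
- bot.get_ee_rot(): TCP orientation.
- bot.get_ft_force(): force on the tool from outside, world axes, zero at the start.
- bot.get_moment(): the same for the moment, N m.
- bot.get_gripper_width(): finger opening in m.
- bot.get_grip_force(): force on a finger pad.
Only numpy, scipy, OpenCV 4.12 (cv2) and the standard library are available. Lean on these libraries where they do the work, as an engineer would, in place of code of your own. Each camera call takes 0.05 s, during which the arm holds its last target. There are 200 camera calls.

## Task

Close up the gel-cassette frame: turn the black lock collar clockwise until its pointer stands at the long locked mark, then hang filler plates from the rack, one at a time, into the gap between the sprung pad and the glass cassettes, their ears resting on the side walls, until only a space is left that the wedge plate can fill (one or two plates). Push the wedge plate down, its sloping face to the pad, between the pad and the last filler plate until you feel the pad give and the stack is tight, without driving the pad to its stop, and finish while still gripping the wedge and pressing it down, as it creeps up and loosens if let go. Leave spare filler plates in the rack, and do not disturb the bottle, beaker and flask nearby.

Things in the scene. Friction and masses are not known exactly. Their poses are not given: they have to be found in the camera images.
- frame_floor (a point): Grey frame, 104 x 170 mm, fixed. Point: middle of the slot floor, 10 mm above the bench, directly below the pad's face when the collar is locked and the pad at rest. y runs from the collar end (-y) past pad and gap to the cassettes (+y), x across, z up. The slot is 72 mm wide between 6 mm clear walls, 50 mm high above its floor; plates hang on them by their ears, bottoms 2 mm off the floor.
- collar (a joint): Black lock collar, 44 mm wide, on a vertical axis at the frame's -y end. Rad, growing clockwise from above: 0 open dot, 1.2 locked mark (long line between two short ones), stop 1.4; starts at 0 to 0.4, stays where left (0.25 N m of friction). Turning it to 1.2 moves the pad up to 5 mm toward the cassettes by a self-locking cam.
- collar_grip (a point): Centre of the collar's wing bar, on the collar's axis, 71 mm above the bench, half-way up the bar. The bar is 54 mm long along x, 14 mm thick along y and 22 mm high (60 to 82 mm above the bench); the pointer is at its -x end. At the locked mark these axes are parallel to the frame's, the pointer toward the frame's -x.
- spring_pad (a joint): white pressure pad, spring-loaded toward the cassettes. Value in m: 0 at rest, grows as the pad is pushed back; 6 N per mm; hard stop at 0.007.
- pad_face (a point): on the pad's front face (66 mm wide in x) in the middle, 52 mm above the bench, where its rounded top edge (radius 4 mm, top of the pad at 56 mm) begins. The gap runs from here along the frame's +y to the cassettes.
- cassette_face (a point): middle of the top edge of the glass cassettes' front face, 58 mm above the bench; the cassettes are fixed and their place along the frame varies. With the collar locked the gap between the pad and this face is 12.5 to 26 mm.
- plate_1_mid (a point): Flat white filler plate, 8 mm thick (y), 92 mm high. Body 68 mm wide (x) up to 56 mm, with ears 92 mm wide at 48 to 56 mm by which it hangs in the rack; above it a round-cornered grip tab 36 mm wide, up to 92 mm. Point: half-way up (46 mm above its bottom edge), mid-thickness; z up. 50 g, slippery.
- plate_2_mid (a point): a second such filler plate, same point and axes
- plate_3_mid (a point): a third such filler plate, same point and axes
- wedge: white wedge plate as a whole; the origin is the middle of its bottom edge line under the tab
- wedge_mid (a point): Wedge plate's point 46 mm above its bottom edge, mid-thickness of tab and ears. As a filler plate, but tab 44 mm wide and 8 mm thick, and the body (68 mm wide, 56 mm high) tapers: upright face at y = +6 mm; sloping face from y = +3 mm at the bottom (3 mm thick) to y = -12.7 mm at 56 mm up, 0.28 mm per mm. Fills a space of 3.5 to 12 mm. -y faces the pad, in the rack as in use. 60 g.
- rack: white plate rack 104 x 150 mm, fixed; four hanging slots at y = -48, -16, 16 and 48 mm hold the three filler plates and the wedge in random order, bottoms 12 mm above the bench. Origin under its middle; plates hang across x with their tabs up.
- bottle_amber: a screw-cap sample bottle 38 mm wide and 84 mm high, standing between frame and rack; bystander, leave it alone. Origin at its foot
- beaker_clear: a clear beaker 72 mm wide and 90 mm high; bystander, leave it alone. Origin at its foot
- flask_small: a small conical flask 60 mm wide and 86 mm high; bystander, leave it alone. Origin at its foot
There are look-alikes about, which are no part of the job. What is shaped like the part that bears plate_2_mid but green is not meant.

How it is judged:
On the way, in this order (a step that is already met when the one before it is completed fails the run):
1. the lock collar stands at its locked mark (value of joint collar between 1.08 and 1.32 rad), for 0.2 s.
2. a filler plate hangs in the gap, its ears on the side walls (all of step 1 and ((x of plate_1_mid in the frame of frame_floor between -0.008 and 0.008 m and y of plate_1_mid in the frame of frame_floor between -0.012 and 0.026 m and z of plate_1_mid in the frame of frame_floor between 0.044 and 0.053 m and angle between plate_1_mid's own z axis and vertical below 0.15 rad and angle between the y axis of plate_1_mid and the y axis of frame_floor, either way round below 0.15 rad) or (x of plate_2_mid in the frame of frame_floor between -0.008 and 0.008 m and y of plate_2_mid in the frame of frame_floor between -0.012 and 0.026 m and z of plate_2_mid in the frame of frame_floor between 0.044 and 0.053 m and angle between plate_2_mid's own z axis and vertical below 0.15 rad and angle between the y axis of plate_2_mid and the y axis of frame_floor, either way round below 0.15 rad) or (x of plate_3_mid in the frame of frame_floor between -0.008 and 0.008 m and y of plate_3_mid in the frame of frame_floor between -0.012 and 0.026 m and z of plate_3_mid in the frame of frame_floor between 0.044 and 0.053 m and angle between plate_3_mid's own z axis and vertical below 0.15 rad and angle between the y axis of plate_3_mid and the y axis of frame_floor, either way round below 0.15 rad))), for 0.2 s.
3. the wedge is gripped and pushed in so that it presses the pad back (all of step 2 and value of joint spring_pad between 0.0015 and 0.006 m and x of wedge_mid in the frame of frame_floor between -0.008 and 0.008 m and y of wedge_mid in the frame of frame_floor between -0.008 and 0.022 m and z of wedge_mid in the frame of frame_floor below 0.083 m and angle between wedge_mid's own z axis and vertical below 0.12 rad and angle between the y axis of wedge_mid and the y axis of frame_floor, either way round below 0.15 rad and contact force between the fingers and wedge above 2 N), for 0.2 s.
At the end, for the whole second after the job is handed in: Collar at 1.2 within 0.12 rad; one or more filler plates hung home in the gap, the others still in the rack; wedge upright and square in the gap, its foot at most 37 mm above the floor, pressing the pad 1.5 to 6 mm back, held by the fingers with 2 N or more (all of step 3 and ((x of plate_1_mid in the frame of frame_floor between -0.008 and 0.008 m and y of plate_1_mid in the frame of frame_floor between -0.012 and 0.026 m and z of plate_1_mid in the frame of frame_floor between 0.044 and 0.053 m and angle between plate_1_mid's own z axis and vertical below 0.15 rad and angle between the y axis of plate_1_mid and the y axis of frame_floor, either way round below 0.15 rad) or distance of plate_1_mid from where it was at the start of the episode below 0.015 m) and ((x of plate_2_mid in the frame of frame_floor between -0.008 and 0.008 m and y of plate_2_mid in the frame of frame_floor between -0.012 and 0.026 m and z of plate_2_mid in the frame of frame_floor between 0.044 and 0.053 m and angle between plate_2_mid's own z axis and vertical below 0.15 rad and angle between the y axis of plate_2_mid and the y axis of frame_floor, either way round below 0.15 rad) or distance of plate_2_mid from where it was at the start of the episode below 0.015 m) and ((x of plate_3_mid in the frame of frame_floor between -0.008 and 0.008 m and y of plate_3_mid in the frame of frame_floor between -0.012 and 0.026 m and z of plate_3_mid in the frame of frame_floor between 0.044 and 0.053 m and angle between plate_3_mid's own z axis and vertical below 0.15 rad and angle between the y axis of plate_3_mid and the y axis of frame_floor, either way round below 0.15 rad) or distance of plate_3_mid from where it was at the start of the episode below 0.015 m)); the arm keeps its last pose, push and grip.
It fails at once if the sprung pad is driven to its stop (value of joint spring_pad above 0.0067 m).
It fails at once if a bystander is moved by more than 30 mm (distance of any of bottle_amber, beaker_clear, flask_small from where it was at the start of the episode above 0.03 m).
It also fails if it takes over 72 s, if anything falls off the work surface, if the arm or the gripper's body presses on something with over 40 N, if the wrist force passes 120 N, or if a joint passes its speed limit or range.

## Working session

There is one attempt and no reset: what is moved stays moved. The work goes in short steps, each a Python script; the robot and the scene stay as the last script left them, time stands still between calls to the robot, and variables do not carry over. Pictures are saved under pics/ and viewed, at most 10 in all, crops included, and the job is handed in when it is done.

```bash
ls; mkdir -p pics; cat > h.py <<'E'
import numpy as np, cv2
from cell import bot, optics
from scipy.spatial.transform import Rotation as R
def snap(n,f=None):
    s=optics.snapshot(n)
    if f: cv2.imwrite('pics/'+f,s['color'])
    return s
def cam(s):
    Rm=cv2.Rodrigues(np.array(s['rvec'],float))[0]; t=np.array(s['tvec'],float).ravel()
    return Rm,t,np.array(s['intrinsics']),float(s['k1'])
def ray(s,uv):
    Rm,t,K,k=cam(s)
    uv=np.array(uv,float).reshape(-1,2)
    d=(uv-K[:2,2])/[K[0,0],K[1,1]]
    q=d.copy()
    for _ in range(20): q=d/(1+k*(q**2).sum(1,keepdims=True))
    v=np.c_[q,np.ones(len(q))]@Rm
    return -Rm.T@t, v
def onz(s,uv,z):
    o,v=ray(s,uv)
    return o+v*((z-o[2])/v[:,2])[:,None]
def proj(s,P):
    Rm,t,K,k=cam(s)
    c=np.array(P,float).reshape(-1,3)@Rm.T+t; q=c[:,:2]/c[:,2:]
    q=q*(1+k*(q**2).sum(1,keepdims=True))
    return q*[K[0,0],K[1,1]]+K[:2,2]
def down(yaw):  # tool pointing down, tool y axis (closing) at world angle yaw
    y=np.array([np.cos(yaw),np.sin(yaw),0]); z=np.array([0,0,-1.]); x=np.cross(y,z)
    return R.from_matrix(np.c_[x,y,z]).as_quat()
E
python3 - <<'E'
from h import *
a=snap('scene','scene.png');b=snap('top','top.png')
for s in(a,b):
    Rm,t,K,k=cam(s); print(-Rm.T@t, Rm[2],K[0,0],k)
print(bot.get_time(),bot.get_position(),bot.get_ee_rot())
E
```

```text
pics
[-0.6255354  -0.4969462   0.79426912] [ 0.75620924  0.37012244 -0.53958962] 470.42428397556904 -0.06064956454404002
[ 0.31350615 -0.02474427  1.3354003 ] [ 0.06249106 -0.00946629 -0.99800063] 406.0913784650083 -0.017056301737022526
0.1 [ 0.15098817 -0.55423687  0.22628127] [ 9.91180949e-01  1.32512467e-01  5.19912799e-05 -8.77663840e-04]
```

View pics/top.png

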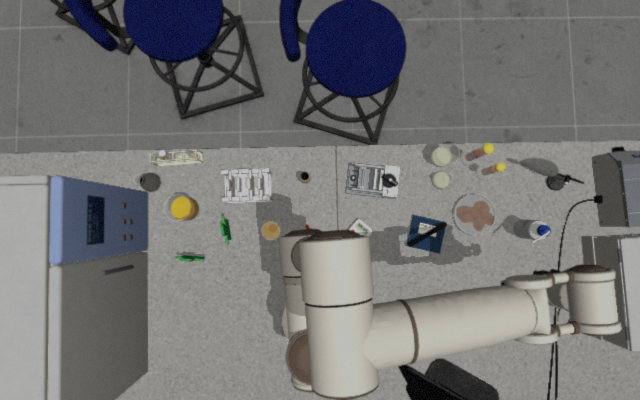

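View pics/scene.png

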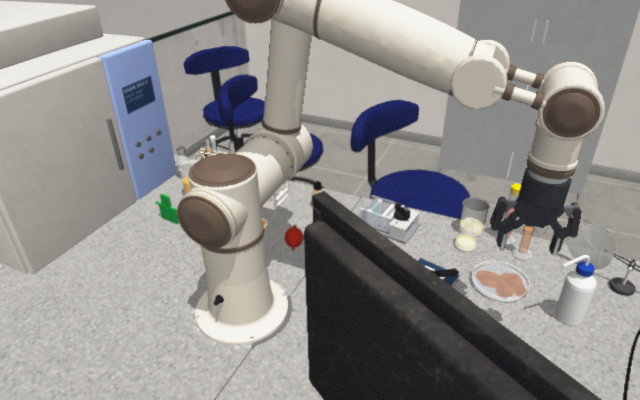

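The top view shows the frame at about (373,180), with the black collar at (391,181), and the rack at about (247,186). The bottle stands between them at (304,176). In the scene view the arm hides most of the work area.

```bash
python3 - <<'E'
from h import *
b=snap('top')
print(onz(b,[(373,180),(391,181)],.06),onz(b,[(247,186),(223,186),(271,186)],.07),onz(b,[(304,176),(443,155),(441,180)],.08))
s=snap('wrist'); Rm,t,K,k=cam(s); print(-Rm.T@t,Rm[2],Rm[0],K[0,0])
q=down(np.pi/2)
for p in([.40,-.14,.34],[.41,.22,.38]):
    for y in (np.pi/2,-np.pi/2):print(bot.ik(p,down(y)))
E
python3 -c "
import cv2
b=cv2.imread('pics/top.png')[130:230,130:460]
cv2.imwrite('pics/topc.png',cv2.resize(b,(792,240),interpolation=2))"
```

```text
[[ 0.44564272 -0.19419352  0.06      ]
 [ 0.44124154 -0.25107225  0.06      ]] [[0.43436103 0.20172061 0.07      ]
 [0.43601618 0.2766952  0.07      ]
 [0.43271055 0.12676019 0.07      ]] [[ 0.46070675  0.02267213  0.08      ]
 [ 0.51748211 -0.41346623  0.08      ]
 [ 0.43901834 -0.40390701  0.08      ]]
[ 0.23007409 -0.53377464  0.37325216] [-0.30612416 -0.0825036  -0.9484098 ] [ 2.62807331e-01 -9.64847919e-01 -8.94389543e-04] 305.94527396741825
[-6.23513558e-01 -3.01526838e-01  1.81292227e+00 -4.44089210e-16
  1.63019722e+00 -2.19430989e+00]
[-6.23513558e-01 -3.01526838e-01  1.81292227e+00 -4.44089210e-16
  1.63019722e+00  9.47282768e-01]
[ 2.31859572e-01 -1.86631624e-01  1.64181965e+00 -4.44089210e-16
  1.68640463e+00 -1.33893675e+00]
[ 2.31859572e-01 -1.86631624e-01  1.64181965e+00 -4.44089210e-16
  1.68640463e+00  1.80265590e+00]
```

View pics/topc.png

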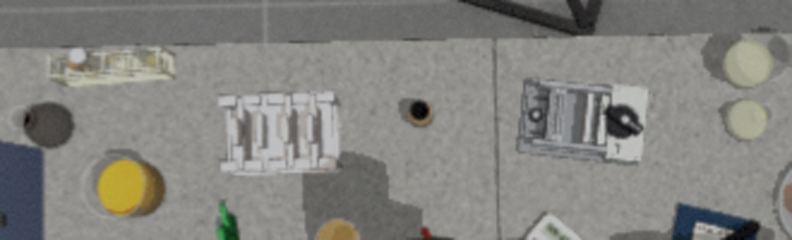

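The crop shows the rack at about (280,133) with four plates across it. The frame runs from about (520,120) to (645,120), with the collar at its right end, and the amber bottle is at (420,110). Next I look at both from close by.

```bash
python3 - <<'E'
from h import *
import pickle
S=[]
for i,p in enumerate([[.44,-.20,.27],[.43,.19,.30]]):
    bot.move_pose(p,down(-np.pi/2)); bot.hold(.2)
    s=snap('wrist',f'w{i}.png'); S.append(s)
pickle.dump(S,open('S.pkl','wb'))
print(bot.get_time(),bot.get_position())
a=[cv2.resize(s['color'],(768,480)) for s in S]
E
```

```text
3.8417 [0.43027246 0.18935828 0.29990313]
```

View pics/w0.png

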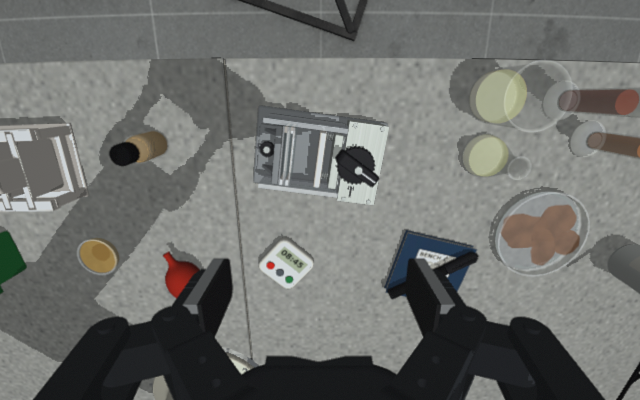

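View pics/w1.png

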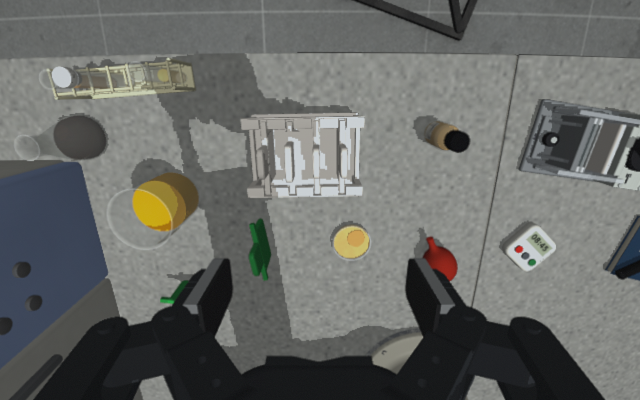

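The first wrist view has the frame at (255–390, 105–205) with the collar at (357,167), its pointer lying down and to the right. The second has the rack at (245–363, 113–198) with four plates. I'll enlarge both.

```bash
python3 - <<'E'
import cv2,numpy as np
a=cv2.imread('pics/w0.png')[98:212,248:398];b=cv2.imread('pics/w1.png')[102:208,238:372]
def g(im,x0,y0):
    im=cv2.resize(im,None,fx=5.3 if 0 else 5,fy=5,interpolation=cv2.INTER_CUBIC)
    return im
A=g(a,0,0);B=g(b,0,0)
A=cv2.resize(a,None,fx=2.66*1,fy=2.66,interpolation=cv2.INTER_CUBIC)
def tick(im,x0,y0,k):
    for x in range((x0//10+1)*10,x0+400,10):
        c=int((x-x0+.5)*k); 
        if c<im.shape[1]: cv2.line(im,(c,0),(c,8 if x%50 else 16),(0,0,255),1)
    for y in range((y0//10+1)*10,y0+400,10):
        r=int((y-y0+.5)*k)
        if r<im.shape[0]: cv2.line(im,(0,r),(8 if y%50 else 16,r),(0,0,255),1)
    return im
A=tick(cv2.resize(a,None,fx=5,fy=5,interpolation=2),248,98,5)
B=tick(cv2.resize(b,None,fx=5,fy=5,interpolation=2),238,102,5)
cv2.imwrite('pics/ca.png',A);cv2.imwrite('pics/cb.png',B);print(A.shape,B.shape)
E
```

```text
(570, 750, 3) (530, 670, 3)
```

View pics/ca.png

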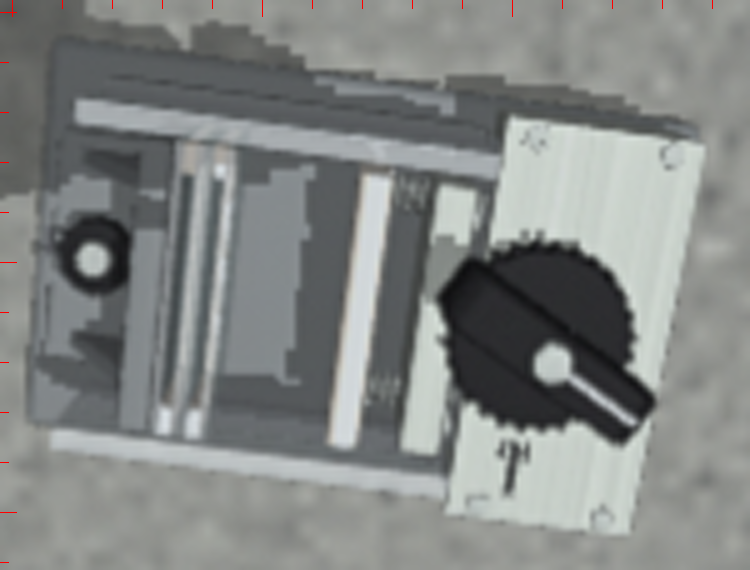

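View pics/cb.png

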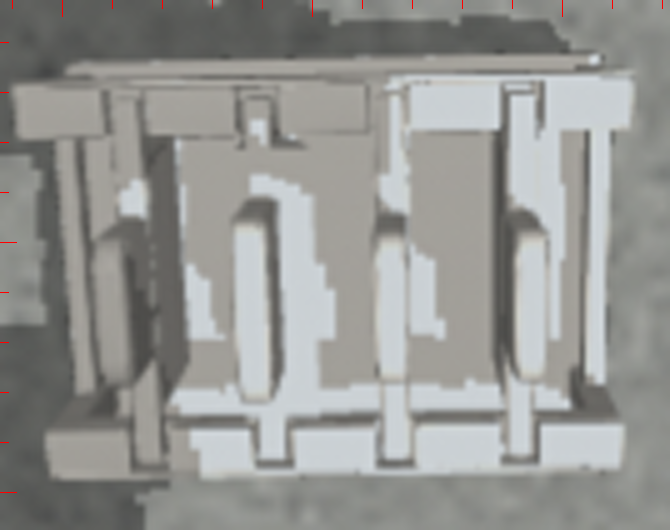

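The frame crop shows:
- the wall tops as bright lines, (75,108)–(500,165) and (50,440)–(450,488)
- the collar hub at (553,363), with the pointer toward (640,420) and the long locked mark at (512,490)
- the pad strip at columns 345–390 and the cassettes at 165–235

In the rack crop the tab tops centre on (113,307), (253,312), (391,308) and (531,307). The second tab is longer, so it is the wedge.

```bash
cat > m.py <<'E'
from h import *
import pickle
S=pickle.load(open('S.pkl','rb'))
ca=lambda p:np.array(p)/5.+[248-.5+.1,98-.4]
cb=lambda p:np.array(p)/5.+[238-.4,102-.4]
E
python3 - <<'E'
from m import *
w=onz(S[0],ca([(75,112),(500,167),(50,440),(450,488)]),.06); print('walls',w)
d1=w[0]-w[1];d2=w[2]-w[3]; print(np.arctan2(-d1[0],d1[1]),np.arctan2(-d2[0],d2[1]))
hub=onz(S[0],ca([(553,362),(640,420),(445,290)]),.082); print('hub',hub); d=hub[1]-hub[0]; print(np.arctan2(d[1],d[0]))
print('plate corners',onz(S[0],ca([(508,117),(705,147),(630,535),(445,512)]),.06))
print('mark',onz(S[0],ca([(512,490)]),.06))
print('pad',onz(S[0],ca([(360,175),(330,445)]),.056),'cass',onz(S[0],ca([(235,150),(203,438)]),.058))
t=onz(S[1],cb([(113,307),(253,311),(391,308),(531,307)]),.104);print('tabs',t)
d=t[0]-t[3];print(np.arctan2(-d[0],d[1]))
r=onz(S[1],cb([(15,87),(632,78),(48,477),(622,467)]),.068);print('rack',r,np.diff(t,axis=0))
E
```

```text
walls [[ 0.49727255 -0.13796752  0.06      ]
 [ 0.48482596 -0.23472572  0.06      ]
 [ 0.41991805 -0.12744762  0.06      ]
 [ 0.40758958 -0.22467468  0.06      ]]
-0.1279334949620497 -0.12612771079642265
hub [[ 0.44420896 -0.24574973  0.082     ]
 [ 0.43077254 -0.2660202   0.082     ]
 [ 0.46044189 -0.22129928  0.082     ]]
-2.156156785701625
plate corners [[ 0.49600085 -0.23623361  0.06      ]
 [ 0.48938854 -0.28150715  0.06      ]
 [ 0.39533278 -0.2694886   0.06      ]
 [ 0.40138978 -0.22355994  0.06      ]]
mark [[ 0.40706097 -0.23987735  0.06      ]]
pad [[ 0.48259415 -0.20265247  0.056     ]
 [ 0.41740991 -0.19529682  0.056     ]] cass [[ 0.48851659 -0.17393556  0.058     ]
 [ 0.41979862 -0.16440454  0.058     ]]
tabs [[0.44120708 0.25479594 0.104     ]
 [0.44020054 0.2229419  0.104     ]
 [0.44083478 0.1915367  0.104     ]
 [0.44102836 0.15970769 0.104     ]]
-0.0018794416429307396
rack [[0.4876415  0.28223132 0.068     ]
 [0.48940324 0.13374916 0.068     ]
 [0.38879972 0.28153045 0.068     ]
 [0.391309   0.13199217 0.068     ]] [[-0.00100653 -0.03185404  0.        ]
 [ 0.00063423 -0.0314052   0.        ]
 [ 0.00019359 -0.03182901  0.        ]]
```

```bash
python3 - <<'E'
from m import *
y0=-2.156+np.pi/2; y1=-np.pi/2-.127
bot.move_gripper(.04,60)
bot.move_pose([.444,-.246,.15],down(y0))
print(bot.get_qpos(),bot.get_time())
print(bot.move_linear([.444,-.246,.081],velocity=.08,threshold=8),bot.get_position())
bot.move_gripper(0,60); print('w',bot.get_gripper_width(),bot.get_grip_force())
q=np.array(bot.get_qpos()); q[5]+=y0-y1; bot.move_j(q); bot.hold(.3)
print(bot.get_moment(),bot.get_ft_force(),bot.get_qpos()[5]-q[5])
bot.move_gripper(.04)
bot.move_linear([.444,-.246,.15],velocity=.15)
bot.move_pose([.43,-.20,.20],down(-.127-np.pi/2)); bot.hold(.2)
s=snap('wrist','w2.png'); pickle.dump(s,open('s2.pkl','wb'))
c=proj(s,[.45,-.20,.06])[0];print(c,bot.get_time())
x0,y0_=int(c[0]-95),int(max(0,c[1]-75))
im=cv2.resize(s['color'][y0_:y0_+150,x0:x0+190],None,fx=4,fy=4,interpolation=2)
cv2.imwrite('pics/cc.png',im);print(x0,y0_)
E
```

```text
[-7.43359190e-01  5.75966046e-02  1.86414567e+00  2.72782168e-04
  1.21936373e+00 -1.58630550e-01] 6.0417
False [ 0.4444324  -0.24638794  0.08159532]
w 9.611927021609076e-05 0.0
[ 0.02015175  0.03082441 -0.06992303] [ 0.78204087  0.90879376 -0.35964385] -0.00023891406219245237
[315.30765117 164.9711804 ] 10.5667
220 89
```

View pics/cc.png

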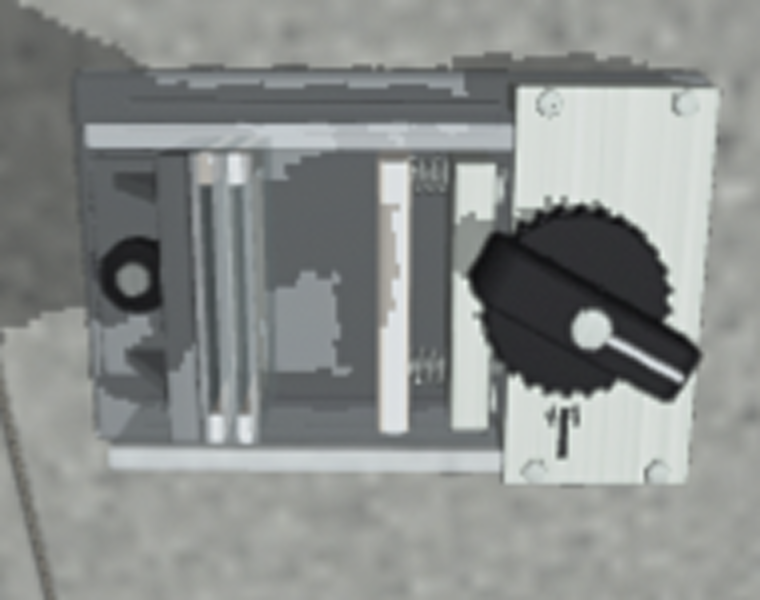

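The collar has not turned: its pointer still lies toward (690,370), with the hub at (590,328), and the gripper closed on nothing. I'll triangulate the hub from both views and check the tool geometry.

```bash
python3 - <<'E'
from m import *
s2=pickle.load(open('s2.pkl','rb'))
cc=lambda p:np.array(p)/4.+[220-.4,89-.4]
def tri(a,b):
    oa,va=ray(S[0],ca(a));ob,vb=ray(s2,cc(b));va=va[0];vb=vb[0]
    k=np.linalg.lstsq(np.c_[va,-vb],ob-oa,rcond=None)[0]
    return oa+k[0]*va,ob+k[1]*vb
print('hub',tri((553,362),(590,328)),onz(s2,cc((590,328)),.082))
print('pointer end',tri((650,410),(697,360)))
print('screw',tri((602,516),(656,470)))
print('walls',onz(s2,cc([(86,136),(510,136),(110,460),(500,460)]),.06))
print(bot.get_position(),bot.get_ee_rot(),bot.get_gripper_width())
R_=R.from_quat(bot.get_ee_rot()).as_matrix();print(R_)
E
```

```text
hub (array([ 0.44720585, -0.24404025,  0.0949303 ]), array([ 0.4472438 , -0.24374358,  0.09488228])) [[ 0.44396067 -0.24540868  0.082     ]]
pointer end (array([ 0.4302355 , -0.27031442,  0.0711423 ]), array([ 0.4305323 , -0.27079712,  0.0711598 ]))
screw (array([ 0.39965293, -0.262622  ,  0.05807253]), array([ 0.39958269, -0.26207367,  0.05800299]))
walls [[ 0.49754211 -0.13816322  0.06      ]
 [ 0.48517541 -0.23373219  0.06      ]
 [ 0.4200717  -0.12798692  0.06      ]
 [ 0.40787471 -0.22362081  0.06      ]]
[ 0.42937527 -0.20001108  0.19845555] [ 9.97961494e-01 -6.38023984e-02 -1.20443886e-03 -8.12426065e-04] 0.04002744219251847
[[ 0.99185561 -0.12734663 -0.0023003 ]
 [-0.12734272 -0.99185719  0.00177523]
 [-0.00250764 -0.00146785 -0.99999578]]
```

```bash
python3 - <<'E'
from m import *
y0=-2.156+np.pi/2
bot.move_pose([.4445,-.2455,.12],down(y0))
for z in (.076,.071):
    hit=bot.move_linear([.4445,-.2455,z],velocity=.06,threshold=10)
    print(z,hit,bot.get_position(),bot.get_ft_force(),R.from_quat(bot.get_ee_rot()).as_matrix()[:,1])
    bot.move_gripper(0,60); print('w',bot.get_gripper_width(),bot.get_grip_force(),bot.get_ft_force())
    if bot.get_gripper_width()>.008 or hit: break
    bot.move_gripper(.04)
s=snap('wrist','w3.png');print(bot.get_time())
p=proj(s,[.4445,-.2455,.08])[0];print(p)
E
```

```text
0.076 False [ 0.44475761 -0.24572321  0.07630872] [-0.92464259  0.43537923  0.01872927] [ 8.33605277e-01 -5.52360227e-01  6.50193380e-04]
w 0.009074186965361353 58.70424977852963 [-5.34679005  2.98740537  7.21651414]
12.9917
[319.45575123 258.70714768]
```

```bash
python3 - <<'E'
from m import *
bot.move_gripper(.04)
for z in (.070,.065):
    hit=bot.move_linear([.4445,-.2455,z],velocity=.06,threshold=10)
    print(z,hit,bot.get_position(),bot.get_ft_force())
    bot.move_gripper(0,60); print('w',bot.get_gripper_width(),bot.get_grip_force(),bot.get_ft_force())
    if bot.get_gripper_width()>.0125 or hit: break
    bot.move_gripper(.04)
s=snap('wrist','w4.png');print(bot.get_time())
E
```

```text
0.07 False [ 0.44409689 -0.24513497  0.06930402] [ 0.39728844 -0.55733147 -0.27886042]
w 0.011666802466634745 59.49308920651674 [-5.63894682  2.30662335  5.10900209]
0.065 False [ 0.44416486 -0.24517112  0.06442349] [-0.35907128 -0.00614847 -1.20891711]
w 0.012448221066768815 59.226524122059345 [-4.63004439  3.13562176  5.35543934]
15.425
```

View pics/w4.png

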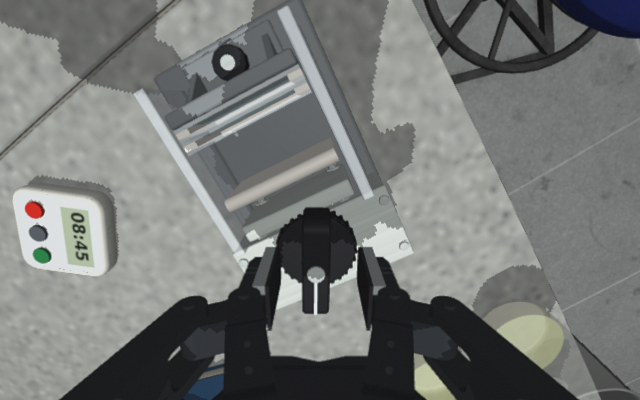

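The fingers straddle the bar: hub at (315,272), fingers at x≈265 and x≈368. The grip at this depth is sound, so I'll grip here and turn.

```bash
python3 - <<'E'
from m import *
y0=-2.156+np.pi/2; y1=-np.pi/2-.127
bot.move_gripper(0,60); print('w',bot.get_gripper_width(),bot.get_grip_force(),bot.get_ft_force())
q=np.array(bot.get_qpos()); q[5]+=y0-y1; bot.move_j(q); bot.hold(.3)
print('turned',bot.get_moment(),bot.get_ft_force(),bot.get_qpos()[5]-q[5],bot.get_gripper_width())
bot.move_gripper(.04)
p=bot.get_position(); bot.move_linear([p[0],p[1],.13],velocity=.2)
bot.move_pose([.43,-.20,.20],down(-.127-np.pi/2)); bot.hold(.2)
s=snap('wrist','w5.png'); pickle.dump(s,open('s3.pkl','wb'));print(bot.get_time())
cv2.imwrite('pics/cd.png',cv2.resize(s['color'][89:239,220:410],None,fx=4,fy=4,interpolation=2))
E
```

```text
w 0.012158674856793932 59.415198918432 [-6.28789045  2.48288379  6.26538225]
turned [0.33980823 0.35930579 0.14329646] [-1.57469923  1.57700619  3.04380561] -0.00037321365586462374 0.01218855791240835
18.6667
```

View pics/cd.png

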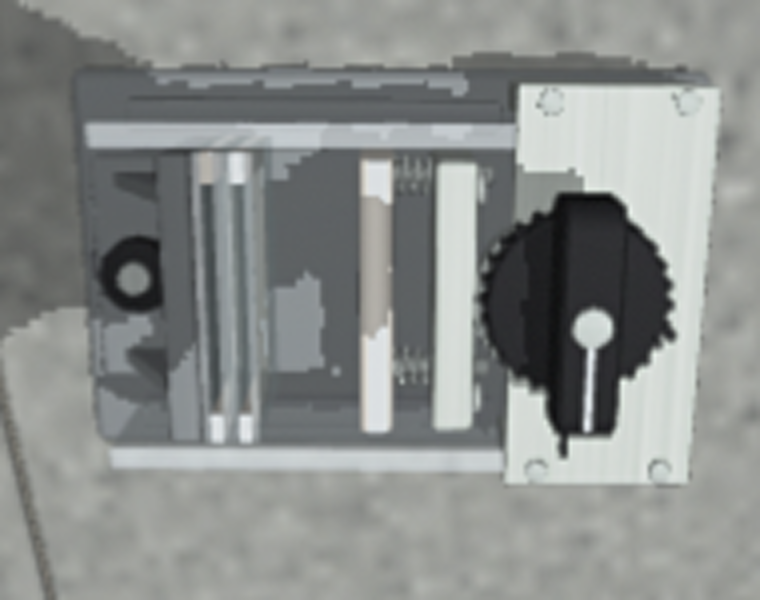

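The collar now points straight down to the locked mark: hub (593,328), pointer end at (590,432). The pad's front edge is at column 361 and the cassette face edge at columns 259–266.

```bash
python3 - <<'E'
from m import *
s=pickle.load(open('s3.pkl','rb'))
cc=lambda p:np.array(p)/4.+[220-.4,89-.4]
w=onz(s,cc([(86,136),(510,136),(110,460),(500,460)]),.06)
yaw=-np.mean([np.arctan2(a[0],a[1]) for a in(w[0]-w[1],w[2]-w[3])]); 
yaw=-.127
ex=np.array([np.cos(yaw),np.sin(yaw)]);ey=np.array([-ex[1],ex[0]])
f=lambda P:np.c_[P[:,:2]@ex,P[:,:2]@ey]
print('walls',f(w),'hub',f(onz(s,cc([(593,328),(590,432)]),.082)))
print('pad',f(onz(s,cc([(360,160),(361,430)]),.053)),'cass',f(onz(s,cc([(266,150),(259,440),(250,165),(262,300)]),.058)))
S0=f(onz(S[0],ca([(235,150),(203,438)]),.058));print('w0 cass',S0)
# horizontal intensity profiles
for r in (150,165,180,200,260,300,360,400,425,438):
    y=r/4+89-.4; g=s['color'][int(round(y)),265:320].mean(1).astype(int); print(r,g.tolist())
E
```

```text
walls [[ 0.51081907 -0.07383488]
 [ 0.51066813 -0.17011882]
 [ 0.43273538 -0.07355159]
 [ 0.43276964 -0.16989008]] hub [[ 0.47131488 -0.18757515]
 [ 0.44727039 -0.18811446]]
pad [[ 0.50462128 -0.13584849]
 [ 0.43825709 -0.13545921]] cass [[ 0.50739501 -0.11447814]
 [ 0.43728652 -0.11038415]
 [ 0.50402052 -0.11068271]
 [ 0.47243749 -0.11236135]]
w0 cass [[ 0.50661272 -0.11065977]
 [ 0.437241   -0.10990926]]
150 [70, 69, 71, 81, 89, 100, 105, 112, 106, 103, 99, 99, 107, 116, 118, 119, 110, 107, 101, 99, 101, 112, 115, 131, 135, 135, 135, 134, 135, 137, 136, 137, 138, 133, 130, 101, 94, 103, 105, 106, 106, 106, 105, 106, 107, 114, 117, 116, 117, 117, 117, 117, 117, 111, 108]
165 [98, 88, 96, 139, 156, 172, 176, 176, 168, 165, 155, 156, 201, 221, 223, 207, 182, 161, 118, 108, 119, 116, 122, 143, 148, 146, 119, 102, 101, 101, 97, 97, 97, 98, 97, 98, 97, 98, 97, 97, 97, 97, 97, 95, 102, 173, 217, 223, 224, 224, 224, 224, 203, 118, 107]
180 [98, 87, 84, 137, 155, 166, 169, 167, 156, 148, 150, 163, 190, 214, 218, 208, 171, 155, 139, 136, 142, 110, 100, 101, 101, 101, 101, 97, 96, 97, 97, 97,
[... 1251 characters left out ...]
, 97, 97, 97, 97, 96, 96, 97, 96, 97, 101, 97, 97, 97, 96, 97, 96, 97, 96, 97, 96, 94, 100, 161, 212, 223, 223, 222, 223, 223, 195, 116, 95]
425 [143, 144, 145, 147, 132, 112, 143, 170, 220, 224, 216, 174, 155, 136, 160, 220, 224, 216, 174, 145, 110, 107, 108, 109, 109, 109, 109, 109, 109, 108, 109, 110, 109, 110, 109, 110, 109, 110, 110, 109, 109, 110, 110, 109, 112, 158, 211, 224, 224, 224, 225, 225, 186, 126, 112]
438 [140, 139, 141, 142, 130, 106, 136, 164, 216, 221, 213, 162, 140, 138, 150, 215, 222, 220, 162, 141, 112, 106, 107, 107, 107, 107, 107, 106, 107, 107, 108, 108, 108, 108, 109, 109, 110, 109, 109, 109, 109, 109, 109, 110, 109, 108, 107, 108, 108, 108, 108, 106, 107, 108, 109]
```

```bash
cat > pp.py <<'E'
from m import *
yaw=-.127; ex=np.array([np.cos(yaw),np.sin(yaw)]); ey=np.array([-ex[1],ex[0]])
X0=.4717
def W(X,Y,z): return [*(X*ex+Y*ey),z]
def F(): 
    p=np.array(bot.get_position()); return np.round([p[:2]@ex,p[:2]@ey,p[2]],4)
def pick(y,off,force,zg=.090):
    """grip the tab at rack position y across its width, TCP off m to its -y side; lift clear"""
    bot.move_gripper(.06,force)
    bot.move_pose([.441,y-off,.13],down(0))
    print('low',bot.move_linear([.441,y-off,zg],velocity=.08,threshold=6),bot.get_position())
    bot.move_gripper(0,force); print('grip',bot.get_gripper_width(),bot.get_grip_force())
    bot.move_linear([.441,y-off,.205],velocity=.2)
def place(Yc,off,zin=.105):
    bot.move_pose(W(X0,Yc-off,.205),down(yaw))
    r=bot.move_linear(W(X0,Yc-off,zin),velocity=.1,threshold=6); print('in',r,F(),bot.get_ft_force(),bot.get_gripper_width())
    return r
def seat(off,dy,zr=.089):
    f=F(); print('push',bot.move_linear(W(f[0],f[1]+dy,f[2]),velocity=.03,threshold=5),F()+[0,off,0])
    f=F(); bot.move_linear(W(f[0],f[1]-.0005,f[2]),velocity=.03); f=F()
    print('low',bot.move_linear(W(f[0],f[1],zr),velocity=.05,threshold=6),F()+[0,off,0],bot.get_ft_force())
def release():
    bot.move_gripper(.055); f=F(); bot.move_linear(W(f[0],f[1],.13),velocity=.2); print('t',bot.get_time())
E
python3 - <<'E'
from pp import *
pick(.1597,.005,50)
if not place(-.1185,.005):
    seat(.005,.008)
    snap('wrist','p1.png')
print(bot.get_time())
E
```

```text
low False [0.4412552  0.15455554 0.0901438 ]
grip 0.03169130050492154 49.37195141916163
in False [ 0.4723 -0.1238  0.1058] [-0.27094431 -0.17936168  0.47052972] 0.031711056716290945
push False [ 0.4725 -0.1107  0.106 ]
low True [ 0.4722 -0.1113  0.0894] [-0.06777736 -0.50132031  0.02660515]
25.6167
```

```bash
python3 - <<'E'
from pp import *
release()
bot.move_pose(W(X0-.03,-.12,.24),down(yaw-np.pi/2)); bot.hold(.15)
s=snap('wrist','p2.png'); pickle.dump(s,open('s4.pkl','wb')); print(bot.get_time(),bot.get_position())
# rectified map of plane z=.104 in frame coords, 1 mm/px
for z in(.104,.060):
    print('z',z)
    for X in (.435,.445,.455,.463,.472,.481,.489,.498,.508):
        Y=np.arange(-.145,-.095,.001)
        uv=proj(s,np.array([W(X,y,z) for y in Y])).astype(np.float32)
        g=cv2.remap(s['color'].mean(2).astype(np.float32),uv[:,:1],uv[:,1:],cv2.INTER_LINEAR)
        print(X,g.astype(int).ravel().tolist())
E
```

```text
t 26.3167
27.8833 [ 0.42282205 -0.17487593  0.23958599]
z 0.104
0.435 [159, 157, 155, 155, 155, 155, 155, 155, 153, 153, 152, 151, 150, 151, 151, 150, 151, 152, 154, 155, 157, 159, 161, 161, 159, 156, 154, 155, 158, 160, 161, 160, 159, 158, 158, 160, 161, 162, 160, 158, 157, 157, 158, 158, 158, 155, 153, 152, 152, 154]
0.445 [202, 200, 200, 199, 200, 201, 202, 203, 203, 203, 204, 204, 205, 205, 205, 205, 205, 206, 205, 204, 204, 204, 204, 204, 205, 197, 166, 221, 222, 221, 221, 219, 211, 202, 201, 202, 203, 204, 205, 204, 204, 203, 204, 207, 208, 209, 208, 205, 203, 203]
0.455 [98, 98, 97, 97, 95, 118, 209, 223, 222, 221, 219, 193, 135, 101, 102, 101, 98, 97, 97, 97, 97, 97, 97, 96, 96, 115, 182, 223, 223, 222, 222, 218, 186, 147, 154, 174, 180, 160, 138, 141, 162, 181, 182, 175, 146, 123, 138, 148, 146, 145]
0.463 [121, 107, 117, 122, 134, 139, 199, 222, 222, 222, 221, 189, 115, 89, 93, 94, 94, 94, 99, 125, 138, 113, 124, 136, 136, 133, 128, 162, 168, 167, 167, 167, 160, 157, 168, 151, 114, 123, 152, 174, 183, 137, 97, 104, 139, 128, 137, 148, 146, 145]
0.472 [90, 95, 95, 93, 97, 13
[... 2693 characters left out ...]
221, 213, 174, 117, 92, 94, 96, 96, 96, 96, 97, 96, 96, 96, 99, 119, 145, 147, 149, 156, 139, 131, 125, 124, 123, 121, 121, 143, 181, 189, 153, 116, 122, 158, 179, 202, 186, 121, 97, 116, 137, 108, 91]
0.498 [104, 109, 147, 204, 222, 221, 221, 221, 210, 170, 118, 92, 94, 97, 97, 97, 97, 97, 97, 97, 97, 96, 105, 144, 153, 185, 214, 221, 221, 221, 221, 221, 212, 174, 160, 183, 186, 148, 114, 124, 159, 181, 200, 174, 116, 94, 109, 136, 108, 133]
0.508 [133, 133, 132, 131, 131, 132, 132, 131, 130, 129, 127, 125, 124, 123, 122, 120, 119, 119, 120, 120, 119, 124, 148, 150, 149, 160, 213, 222, 221, 221, 221, 221, 209, 149, 116, 116, 123, 125, 121, 115, 112, 113, 117, 120, 120, 113, 103, 97, 91, 89]
```

```bash
python3 - <<'E'
from pp import *
pick(.1915,.005,60,.080)
if not place(-.1278,.005,.096):
    seat(.005,.0095,.0785)
    release()
    bot.move_pose(W(X0-.03,-.12,.24),down(yaw-np.pi/2)); bot.hold(.15)
    s=snap('wrist','p3.png'); pickle.dump(s,open('s5.pkl','wb')); print(bot.get_time())
    for z,Xs in((.104,(.463,.472,.481)),(.068,(.443,.498,.503))):
      for X in Xs:
        Y=np.arange(-.145,-.095,.001)
        uv=proj(s,np.array([W(X,y,z) for y in Y])).astype(np.float32)
        g=cv2.remap(s['color'].mean(2).astype(np.float32),uv[:,:1],uv[:,1:],cv2.INTER_LINEAR)
        print(z,X,g.astype(int).ravel().tolist())
E
```

```text
low False [0.44138175 0.18652535 0.08032644]
grip 0.033627535416430106 59.3883216753602
in False [ 0.4723 -0.1331  0.0968] [0.13968342 0.77606136 0.09643079] 0.033278910988123224
push False [ 0.4724 -0.1185  0.097 ]
low True [ 0.4727 -0.1196  0.0797] [-0.15606466 -0.56266213  0.420836  ]
t 35.9
37.4833
0.104 0.463 [123, 107, 116, 122, 134, 138, 199, 221, 221, 221, 220, 187, 115, 89, 93, 94, 93, 102, 153, 207, 187, 167, 166, 166, 165, 148, 118, 143, 169, 167, 166, 166, 165, 156, 165, 150, 112, 122, 152, 174, 183, 136, 96, 106, 144, 137, 138, 147, 146, 145]
0.104 0.472 [89, 95, 94, 94, 98, 134, 198, 222, 221, 221, 220, 188, 105, 88, 94, 94, 94, 107, 162, 186, 170, 169, 170, 170, 167, 155, 127, 151, 171, 170, 171, 170, 166, 162, 188, 176, 125, 118, 156, 184, 195, 153, 98, 107, 136, 112, 90, 94, 96, 96]
0.104 0.481 [91, 95, 94, 94, 97, 142, 212, 222, 221, 221, 218, 183, 106, 89, 94, 95, 95, 107, 168, 219, 193, 171, 172, 173, 167, 145, 122, 153, 169, 171, 172, 172, 165, 159, 191, 174, 121, 120, 159, 182, 195, 151, 99, 116, 138, 105, 91, 96, 97, 96]
0.068 0.443 [114, 112, 117, 150, 200, 215, 220, 220, 218, 196, 147, 118, 113, 113, 113, 113, 112, 119, 152, 203, 222, 222, 221, 221, 220, 212, 208, 218, 221, 221, 221, 221, 220, 196, 158, 156, 187, 222, 219, 185, 147, 143, 161, 202, 219, 210, 172, 134, 127, 141]
0.068 0.498 [104, 98, 111, 169, 221, 222, 221, 221, 217, 192, 136, 92, 92, 96, 97, 96, 96, 103, 153, 222, 222, 221, 221, 222, 217, 156, 164, 216, 222, 221, 221, 221, 218, 176, 166, 192, 177, 131, 111, 140, 163, 192, 193, 144, 102, 100, 126, 120, 122, 143]
0.068 0.503 [97, 110, 147, 176, 222, 222, 221, 221, 219, 189, 121, 89, 94, 97, 96, 97, 95, 108, 173, 222, 221, 221, 221, 222, 218, 151, 155, 215, 222, 221, 221, 221, 218, 174, 157, 166, 183, 215, 218, 171, 157, 170, 185, 213, 221, 206, 163, 129, 132, 146]
```

```bash
python3 - <<'E'
from pp import *
pick(.2229,.003,100,.081)
zt=bot.get_position()[2]
bot.move_pose(W(X0,-.1368,.205),down(yaw)); bot.hold(.2)
f0=np.array(bot.get_ft_force())
r=bot.move_linear(W(X0,-.1368,.116),velocity=.1,threshold=6); print('in',r,F(),bot.get_ft_force(),f0,bot.get_gripper_width())
if not r:
    r=bot.move_linear(W(X0,-.1298,.116),velocity=.03,threshold=4); f=F(); print('push',r,f,bot.get_ft_force(),bot.get_gripper_width(),bot.get_grip_force())
print(bot.get_time())
E
```

```text
low False [0.44134027 0.2199353  0.08128732]
grip 0.03991741441972326 100.22254454918993
in False [ 0.4721 -0.137   0.1166] [ 0.0652642  -0.17675392 -0.46645223] [-0.29661037 -0.03726648 -0.41950483] 0.03997006575747482
push False [ 0.4719 -0.1298  0.1163] [ 0.25754357 -1.17346788 -0.05104733] 0.04012348821098304 100.67529480686062
44.2417
```

```bash
python3 - <<'E'
from pp import *
f=F(); r=bot.move_linear(W(f[0],f[1]+.004,f[2]),velocity=.02,threshold=4); f=F(); print('push',r,f,bot.get_ft_force())
s=snap('wrist','p4.png'); pickle.dump(s,open('s6.pkl','wb'));print(bot.get_time())
for z,Xs in((.068,(.432,.443,.502,.508)),(.056,(.440,.443,.500,.503)),):
  for X in Xs:
    Y=np.arange(-.155,-.095,.001)
    uv=proj(s,np.array([W(X,y,z) for y in Y])).astype(np.float32)
    g=cv2.remap(s['color'].mean(2).astype(np.float32),uv[:,:1],uv[:,1:],cv2.INTER_LINEAR)
    print(z,X,uv[0].astype(int),uv[-1].astype(int),g.astype(int).ravel().tolist())
E
```

```text
push False [ 0.4719 -0.1257  0.1163] [-0.6194928  -2.04341788  0.25763725]
44.6417
0.068 0.432 [262 258] [257 178] [82, 79, 123, 174, 211, 225, 229, 230, 229, 229, 229, 228, 228, 229, 229, 229, 230, 227, 170, 111, 127, 168, 186, 189, 191, 194, 193, 190, 187, 184, 218, 206, 199, 189, 186, 189, 167, 123, 152, 182, 185, 204, 227, 229, 217, 141, 148, 185, 190, 195, 195, 190, 186, 181, 180, 180, 179, 179, 179, 182]
0.068 0.443 [277 258] [274 178] [103, 93, 73, 53, 38, 26, 23, 22, 24, 64, 153, 182, 187, 188, 186, 186, 186, 186, 154, 108, 100, 101, 100, 100, 100, 100, 100, 100, 100, 117, 160, 184, 186, 186, 188, 188, 171, 153, 155, 181, 187, 187, 187, 194, 185, 153, 118, 112, 148, 149, 176, 182, 183, 184, 176, 166, 173, 182, 182, 183]
0.068 0.502 [359 258] [363 178] [121, 88, 55, 33, 26, 22, 23, 23, 24, 70, 169, 189, 189, 190, 189, 188, 188, 188, 182, 139, 100, 100, 101, 100, 100, 100, 100, 100, 100, 99, 125, 174, 190, 189, 189, 190, 186, 154, 136, 171, 187, 189, 190, 192, 187, 152, 134, 128, 169, 176, 183, 183, 183, 182, 171, 166, 178, 183, 183, 184]
0.068 0.508 [368 258] [372 178] [85, 85
[... 893 characters left out ...]
, 171, 166, 177, 176, 170, 181, 184, 120, 95]
0.056 0.5 [355 250] [358 174] [100, 100, 100, 100, 100, 99, 100, 104, 121, 142, 174, 188, 188, 161, 114, 100, 100, 101, 100, 100, 100, 100, 100, 100, 99, 120, 171, 189, 189, 189, 190, 191, 172, 135, 148, 182, 188, 189, 190, 192, 185, 149, 130, 124, 167, 172, 148, 138, 150, 178, 182, 168, 165, 144, 126, 140, 176, 156, 101, 98]
0.056 0.503 [359 250] [362 174] [25, 21, 25, 91, 171, 188, 190, 190, 189, 188, 188, 188, 188, 161, 113, 100, 100, 101, 100, 100, 101, 100, 100, 100, 99, 122, 171, 188, 190, 189, 189, 191, 173, 141, 152, 182, 188, 189, 190, 192, 185, 150, 135, 126, 167, 179, 182, 183, 183, 183, 179, 166, 168, 180, 183, 184, 184, 158, 102, 99]
```

```bash
python3 - <<'E'
from pp import *
f=F(); r=bot.move_linear(W(f[0],-.1403,f[2]),velocity=.03,threshold=9); print('back',r,F(),bot.get_ft_force())
r=bot.move_linear(W(f[0],-.1358,f[2]),velocity=.03); print(F(),bot.get_ft_force())
r=bot.move_linear(W(f[0],-.1355,.104),velocity=.04,threshold=6); print('down',r,F(),bot.get_ft_force())
bot.move_gripper(.054,100); bot.hold(.4); print('open',bot.get_ft_force())
s=snap('wrist','p5.png'); pickle.dump(s,open('s7.pkl','wb'))
bot.move_gripper(0,100); print('grip',bot.get_gripper_width(),bot.get_grip_force(),bot.get_ft_force(),bot.get_time())
for z,Xs in((.088,(.432,.508)),(.068,(.443,.502,.508)),):
  for X in Xs:
    Y=np.arange(-.155,-.095,.001)
    uv=proj(s,np.array([W(X,y,z) for y in Y])).astype(np.float32)
    g=cv2.remap(s['color'].mean(2).astype(np.float32),uv[:,:1],uv[:,1:],cv2.INTER_LINEAR)
    print(z,X,g.astype(int).ravel().tolist())
E
```

```text
back False [ 0.4718 -0.1402  0.1162] [0.80066825 1.62677387 0.3247954 ]
[ 0.472  -0.1357  0.1164] [ 0.03475172  0.65206705 -0.73288672]
down False [ 0.4716 -0.1353  0.1036] [0.51541495 0.082336   0.05859575]
open [ 0.15155098 -0.24920272  0.32510354]
grip 0.039108606355912644 100.45620300108567 [ 0.45046376 -0.16833888  1.15677859] 47.075
0.088 0.432 [40, 59, 75, 83, 83, 83, 83, 83, 83, 83, 83, 83, 83, 82, 86, 122, 172, 172, 163, 173, 220, 227, 227, 227, 227, 227, 180, 119, 113, 152, 160, 146, 139, 147, 157, 165, 167, 169, 183, 190, 175, 161, 162, 161, 160, 155, 151, 154, 158, 159, 154, 155, 159, 160, 162, 166, 168, 168, 167, 167]
0.088 0.508 [21, 22, 22, 21, 22, 21, 23, 23, 23, 25, 29, 42, 63, 75, 82, 108, 156, 162, 160, 161, 176, 178, 179, 181, 182, 169, 129, 112, 122, 162, 168, 167, 166, 166, 162, 163, 164, 164, 177, 180, 181, 183, 174, 129, 139, 178, 180, 182, 184, 178, 133, 117, 163, 168, 165, 166, 167, 167, 159, 158]
0.068 0.443 [118, 131, 157, 182, 217, 201, 180, 179, 180, 179, 178, 177, 178, 179, 179, 180, 179, 179, 180, 168, 121, 111, 112, 113, 113, 112, 112, 112, 112, 130, 172, 179, 179, 179, 181, 176, 155, 155, 175, 179, 180, 180, 181, 177, 154, 133, 112, 134, 177, 178, 180, 180, 181, 181, 170, 163, 175, 180, 180, 182]
0.068 0.502 [229, 228, 228, 227, 227, 227, 227, 227, 227, 227, 227, 227, 227, 227, 228, 208, 179, 179, 179, 148, 115, 112, 113, 113, 113, 113, 113, 112, 109, 132, 177, 180, 180, 180, 182, 168, 160, 147, 174, 180, 181, 181, 182, 168, 161, 122, 112, 150, 182, 181, 181, 181, 182, 181, 166, 163, 180, 182, 182, 182]
0.068 0.508 [123, 110, 111, 132, 169, 180, 181, 179, 178, 178, 177, 177, 179, 180, 181, 181, 179, 180, 180, 147, 115, 113, 130, 152, 189, 205, 204, 192, 188, 172, 175, 179, 180, 182, 184, 167, 126, 136, 176, 179, 181, 183, 185, 166, 125, 125, 182, 192, 194, 195, 196, 198, 199, 201, 199, 191, 191, 191, 191, 191]
```

```bash
python3 - <<'E'
from pp import *
f=F(); f0=np.array(bot.get_ft_force()); print(f,f0.round(2))
for z in np.arange(.1015,.0895,-.002):
    bot.move_linear(W(f[0],f[1],z),velocity=.04); bot.hold(.15)
    F_=np.array(bot.get_ft_force()); print(F(),F_.round(2),round(bot.get_grip_force(),1))
    if abs(F_[2])>14: break
s=snap('wrist','p6.png'); pickle.dump(s,open('s8.pkl','wb'));print(bot.get_time())
E
```

```text
[ 0.4719 -0.1355  0.104 ] [ 0.45 -0.17  1.16]
[ 0.4719 -0.1355  0.1015] [0.48 0.96 0.39] 100.5
[ 0.472  -0.1355  0.0996] [ 0.44 -0.01  1.04] 100.6
[ 0.472  -0.1355  0.0975] [0.65 1.19 1.89] 100.7
[ 0.472  -0.1355  0.0955] [2.26 1.59 2.84] 100.8
[ 0.472  -0.1355  0.0936] [1.73 1.74 4.22] 100.9
[ 0.4721 -0.1355  0.0916] [1.35 0.71 4.62] 101.0
[ 0.4721 -0.1355  0.0897] [1.8  2.45 4.99] 101.1
49.925
```

```bash
python3 - <<'E'
from pp import *
f=F()
for z in (.088,.0865):
    bot.move_linear(W(f[0],f[1],z),velocity=.04); bot.hold(.3)
    print(F(),np.array(bot.get_ft_force()).round(2),bot.get_grip_force(),bot.get_gripper_width())
s=snap('wrist','p7.png'); pickle.dump(s,open('s9.pkl','wb'));print(bot.get_time())
s7=pickle.load(open('s7.pkl','rb'))
for t in(s7,s):
  for z,X in((.056,.437),(.056,.442),(.056,.502),(.070,.512),(.068,.502)):
    Y=np.arange(-.175,-.105,.001)
    uv=proj(t,np.array([W(X,y,z) for y in Y])).astype(np.float32)
    g=cv2.remap(t['color'].mean(2).astype(np.float32),uv[:,:1],uv[:,1:],cv2.INTER_LINEAR)
    print(z,X,g.astype(int).ravel().tolist())
E
```

```text
[ 0.4724 -0.1355  0.0884] [1.15 2.15 6.21] 101.16290322854184 0.03934378215792806
[ 0.4725 -0.1355  0.087 ] [1.44 2.82 7.92] 101.24441492487676 0.039353501714261836
51.075
0.056 0.437 [218, 219, 219, 219, 219, 220, 221, 205, 144, 91, 85, 113, 192, 226, 228, 227, 227, 228, 220, 190, 180, 180, 178, 179, 178, 178, 178, 179, 180, 180, 179, 179, 179, 179, 149, 113, 112, 113, 113, 113, 113, 113, 112, 111, 116, 152, 177, 192, 225, 228, 213, 204, 143, 138, 176, 179, 179, 180, 182, 180, 155, 117, 111, 109, 132, 143, 165, 175, 175, 175]
0.056 0.442 [146, 146, 146, 147, 146, 146, 146, 141, 129, 120, 120, 118, 114, 112, 110, 110, 112, 123, 139, 145, 161, 173, 178, 180, 179, 178, 179, 179, 179, 180, 180, 179, 179, 179, 149, 113, 113, 113, 113, 113, 113, 112, 112, 112, 119, 154, 178, 179, 179, 180, 180, 173, 151, 158, 177, 179, 179, 180, 181, 179, 161, 142, 118, 114, 161, 181, 181, 181, 181, 182]
0.056 0.502 [150, 147, 147, 147, 147, 148, 148, 145, 141, 138, 133, 126, 119, 117, 124, 139, 169, 194, 223, 228, 228, 228, 228, 227, 227, 227, 227, 227, 227, 196, 179, 179, 179, 174, 138, 113, 112, 113, 1
[... 1827 characters left out ...]
14, 130, 180, 186, 185, 184, 185, 185]
0.07 0.512 [28, 28, 29, 28, 27, 27, 30, 74, 114, 94, 85, 85, 84, 83, 74, 55, 38, 30, 35, 30, 28, 35, 35, 29, 29, 28, 27, 31, 77, 150, 167, 167, 168, 169, 170, 172, 173, 173, 172, 198, 229, 230, 230, 230, 230, 184, 129, 113, 116, 161, 163, 181, 183, 184, 186, 186, 164, 115, 149, 181, 183, 185, 186, 186, 160, 117, 124, 177, 178, 174]
0.068 0.502 [21, 22, 21, 23, 22, 21, 21, 21, 22, 22, 22, 23, 24, 22, 22, 23, 24, 25, 25, 25, 26, 30, 39, 56, 76, 84, 85, 86, 86, 85, 85, 85, 85, 85, 83, 140, 189, 184, 182, 182, 183, 183, 185, 185, 183, 183, 184, 153, 118, 147, 180, 183, 184, 185, 187, 173, 156, 156, 178, 184, 183, 184, 187, 174, 156, 129, 114, 136, 183, 185]
```

```bash
python3 - <<'E'
from pp import *
print(bot.finish_job(),bot.get_time(),bot.get_ft_force())
E
```

```text
the job is handed in; nothing more can be done
the job is handed in; nothing more can be done
```

I handed the job in at about 51 s: collar at the locked mark, two filler plates hung in the gap, and the wedge still gripped and pressed down, with the pad about 3–4 mm back by my estimate from wedge depth and push force, not a direct reading; I have no verdict from the judge.

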